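Book a carton into the pantry with the clamped trigger scanner

ROBOT

A 7-joint arm with a two-finger parallel gripper is mounted at the origin on a cart in front of the work surface, level with it; the furniture and walls round the work are solid. World frame = base frame: x ahead of the robot, y to its left, z up, the work surface at z = 0. Lengths are in mm, angles in degrees, forces in N, time in s.
With the tool pointing down it reaches from about 400 to 900 mm from the base axis. Payload 5.5 kg.
Tool frame: the origin (TCP) lies on the centre line of the jaws, within the pads' length; the fingertips stand ahead of it and the grasp point (between the pads) lies 2 mm behind it (ctrl.tip_extent is the z of the fingertips in the tool frame, in mm); z points along the fingers, y is the line along which they close (so a half turn about z gives the same grasp; the last joint's range is limited). The gripper opens to 85 mm and grips with 20 to 120 N. Pads are 22 mm wide; open, the fingers measure 114 mm over their backs; the gripper's body (76 mm by 85 mm) begins 54 mm behind the grasp point. The pads swing forward as they close: fully open they stand 13 mm farther back than shut.
Start: joints at [78.22, 28.699, -24.465, 88.831, 12.651, 65.22, -12.049], TCP at [293.711, -579.856, 248.31] pointing down, gripper open.
Joint ranges: [-164.97, 164.97], [-17.58, 116.51], [-87.97, 89.64], [11.32, 138.91], [-80.73, 260.73], [10.89, 115.49], [-147.41, 147.41]. Speed limits (degrees/s): [147.25, 147.25, 180, 180, 180, 180, 180].

INTERFACE

Orientations are given as [roll, pitch, yaw] about the fixed x, y, z axes, in that order (R = Rz(yaw) Ry(pitch) Rx(roll)).
In Python, from station import ctrl gives the robot as it stands.
- The arm moves only by the tool nudge_tcp, called as name([rows], argument=value, ...), one row to a line, values as JSON. Schema: {"type":"object","properties":{"moves":{"type":"array","items":{"type":"object","properties":{"tx":{"type":"number"},"ty":{"type":"number"},"tz":{"type":"number"},"spin":{"type":"number"},"finger_gap":{"type":"number"}},"additionalProperties":false,"required":["finger_gap"]},"minItems":1,"maxItems":20},"only":{"type":"string"},"quiet":{"type":"boolean"},"lines":{"type":"string"}},"required":["moves"],"additionalProperties":false}. moves is a list of rows, 1 to 20 of them, each an object with the fields tx, ty, tz (the shift in shares of the most that a row can go, 1 being 62.5 mm), spin (a turn about the tool's z in fractions of the full range, 1 being 180 degrees), finger_gap (the opening from 0.0 (shut) to 1.0 (fully open)); a field left out counts as zero (the opening has to be given); each row shifts and turns the commanded pose from where the row before left it, along the tool's axes as they then stand; what a row does not reach is not made up. A row lasts 1/8 s, in which the tool goes at most 62.5 mm and 10.7 degrees, less where a joint would pass 70% of its speed; a pose out of reach is approached as far as the arm can. The fingers move at their own pace and stop on an object; the grip force is fixed at half the most. Time passes only in rows, so rows that do not move let the fingers close. The tool returns the time, the measured TCP pose, the force, the opening and the grip force at its end. only (a regular expression) keeps the lines of the reply that match it, lines (a string "A,B") keeps lines A to B, and quiet returns only ok. A shift or turn number past 1, either way, is cut back to 1. Input that does not fit is refused with a message, and nothing moves.
- ctrl.state(): the state, without advancing time (a new reading comes with each control period).
- ctrl.camera(name): name is "side" or "top" or "wrist"; returns the picture (480x640x3 uint8, red, green, blue); there is no depth.
- ctrl.camera_params(name): a dict with "camera_matrix" (3x3 intrinsics, pixels), "xyz" and "orientation" of the camera in the world; the wrist camera has in their place "tool_from_camera" (4x4, takes a point from camera to tool coordinates, whose origin is the TCP and whose axes are the flange's). Camera axes: x right, y down, z forward; pixel columns grow to the right and rows downward; lengths in mm; the calibration is good to about 2 mm. A picture is of the moment at which its call begins: read the wrist's pose just before it. camera_params takes no time and is no camera call.
- ctrl.finish_job(): hands the job in; it is judged then, once.
The state is a dict: "t": time; "joints": joint angles; "joint_velocities": joint speeds; "effort": joint torques, N m; "position": TCP position; "tcp_rot": TCP orientation; "contact_force": force on the tool from outside, world axes, zero at the start; "wrist_torque": the same for the moment, N m; "opening": opening from 0.0 (shut) to 1.0 (fully open); "grasp_force": force on a finger pad.
Only numpy, scipy, OpenCV 4.12 (cv2) and the standard library are available. Lean on these libraries where they do the work, as an engineer would, in place of code of your own. Each camera call takes 0.05 s, during which the arm holds its last target. There are 200 camera calls.

TASK

Book the tea carton into the pantry list: slide it along the worktop, staying upright, up to the scanner stand until it sits squarely and centred against the two rubber buffers, with the yellow sprung plunger pushed in. With the carton sitting there, squeeze the scanner's orange trigger fully towards its grip for about a second, then let it spring back, and leave the carton standing in place. Do not disturb the purple mug, the jam jar or the green cup.

Things in the scene. Friction and masses are not known exactly. Their poses are not given: they have to be found in the camera images.
- station: Scanner stand, fixed: a grey pistol-shaped scanner clamped head down on a dark base plate (132 x 130 mm), 164 mm high. Origin on the worktop (z = 0); its window and buffers face its own -x. Head and clamp span x -53 to 43, y +-44 mm, up to z = 84 mm. The grip is an upright bar above: x -1 to 29, y +-17, z 84 to 164 mm, the orange trigger in front (-x) of it.
- carton: Pale green and cream tea carton, closed and rigid: 71 mm (its x) by 126 mm (its y) by 76 mm high, 0.26 to 0.49 kg. Origin at the centre of its underside. It starts in front of the stand (stand's x -275 to -205 mm, up to 30 mm to either side), its own +x side turned to the stand within 0.35 rad.
- plunger (a joint): Yellow sprung plunger between the buffers, a pad 44 mm wide, 18 mm high, centred at z = 25 mm. It slides along the stand's +x; 0 = out (pad 14 mm in front of the buffers), 0.014 m = flush with the buffers, end stop 0.015 m. Spring about 0.1 N: too weak to push the carton back.
- trigger (a joint): Hinge of the orange trigger: 0 = released, 0.25 rad = fully squeezed (end stop); it springs back. About 4 N at the start, 8 N at the end, pressed 38 mm above the hinge. Hinge axis level along the stand's y, at x = -21.5 mm, z = 90 mm; the trigger stands up to z = 154 mm, 24 mm wide, and its upper end moves to the stand's +x, towards the grip.
- trigger_pad (a point): Middle of the outer (front) face of the trigger, 38 mm above its hinge; at rest in the stand's frame x = -28 mm, y = 0, z = 128 mm. It moves about 9.5 mm towards the grip when fully squeezed.
- grip_back (a point): Middle of the back face of the grip, away from the trigger: in the stand's frame x = 29 mm, y = 0, z = 128 mm. Trigger and grip together measure 57 mm at this height when released, 47.5 mm when squeezed; both can be pinched from straight above.
- purple_mug: Purple mug, 82 x 114 x 91 mm, origin at the centre of its underside; a bystander.
- jam_jar: Jam jar with white lid, 65 mm across, 94 mm high, origin at the centre of its underside; a bystander.
- green_cup: Green and white cup, 88 x 118 x 62 mm, origin at the centre of its underside; a bystander.
- stop (a point): Midpoint between the front faces of the two rubber buffers: x = -75 mm, y = 0, z = 25 mm in the stand's frame. The buffers sit at y = +-45 mm, each 18 mm wide, z 16 to 44 mm. A carton fully home has its near face flush on both and its middle at y = 0.

How it is judged (in metres and radians):
On the way, in this order (a step that is already met when the one before it is completed fails the run):
1. the carton stands home at the buffers: plunger in by 9 mm or more, carton square within 0.12 rad, centred within 20 mm (value of joint plunger above 0.009 m and angle between the x axis of carton and the x axis of station, either way round below 0.12 rad and y of carton in the frame of station between -0.02 and 0.02 m), for 0.3 s.
2. the trigger is squeezed to 0.21 rad or more and held 0.4 s while the carton stays home (plunger in by 9 mm or more) (value of joint trigger above 0.21 rad and value of joint plunger above 0.009 m), for 0.4 s.
3. the trigger is let go and has sprung back (value of joint trigger below 0.03 rad), for 0.2 s.
At the end, for the whole second after the job is handed in: Carton standing upright (within 0.1 rad) and at rest at the buffers, square within 0.12 rad, centred within 20 mm, plunger in by at least 9 mm; trigger sprung back (below 0.03 rad) (all of step 1 and value of joint trigger below 0.03 rad and angle between carton's own z axis and vertical below 0.1 rad and linear speed of carton below 0.02 m/s); the robot touches nothing.
It fails at once if the carton is lifted off the worktop (its underside centre more than 25 mm up) or tipped over by more than 0.5 rad (height (world z) of carton above 0.025 m or angle between carton's own z axis and vertical above 0.5 rad).
It fails at once if the mug, the jar or the cup is shifted by more than 25 mm (distance of any of purple_mug, jam_jar, green_cup from where it was at the start of the episode above 0.025 m).
It also fails if it takes over 45 s, if anything falls off the work surface, if the arm or the gripper's body presses on something with over 40 N, if the wrist force passes 120 N, or if a joint passes its speed limit or range.

## Working session

There is one attempt and no reset: what is moved stays moved. The work goes in short steps, Python scripts to look and compute and a tool call to move; the robot and the scene stay as the last step left them, time stands still between calls to the robot, and variables do not carry over. Pictures are saved under pics/ and viewed, at most 10 in all, crops included, and the job is handed in when it is done.

```bash
ls; mkdir -p pics
```

Run:
```python
from station import ctrl
import cv2
for n in ("top","side"):
    im=ctrl.camera(n); cv2.imwrite(f"pics/{n}0.png",im[:,:,::-1]); print(n,ctrl.camera_params(n))
s=ctrl.state(); print(s, ctrl.tip_extent)
```

```text
pics
station.py
top {'camera_matrix': array([[492.71895339,   0.        , 314.77345508],
       [  0.        , 492.71895339, 232.73662625],
       [  0.        ,   0.        ,   1.        ]]), 'xyz': array([ 440.22206249,  -28.4832694 , 1351.23684507]), 'orientation': array([-1.76118139e+02, -1.18368906e-01, -9.08637544e+01])}
side {'camera_matrix': array([[507.37068139,   0.        , 316.46766449],
       [  0.        , 507.37068139, 228.9844688 ],
       [  0.        ,   0.        ,   1.        ]]), 'xyz': array([ 420.3767756 , -939.9598648 , 1307.90442748]), 'orientation': array([-142.44333408,    0.82477893,   -6.28053364])}
{'t': 0.1, 'joints': array([ 78.21976069,  28.74976302, -24.45481733,  88.88471743,
        12.65000523,  65.22109472, -12.04911429]), 'joint_velocities': array([ 0.04204704, -0.12672269, -0.02932763, -0.1756834 ,  0.03461201,
       -0.02837521, -0.01443442]), 'effort': array([-1.13007263e-02, -5.70813560e+01, -5.83907515e+00, -2.81751752e+01,
        1.03691214e-02,  5.48621625e-03,  8.70544886e-05]), 'position': array([ 293.3850999 , -579.35119468,  247.35491138]), 'tcp_rot': array([-1.79897671e+02, -4.73836194e-03,  2.68633793e+01]), 'contact_force': array([ 0.09584213,  0.62484755, -0.28103489]), 'wrist_torque': array([ 0.04631448, -0.06705346, -0.0193995 ]), 'grasp_force': 0.0, 'opening': 0.998788299376312} 17.0
```

View pics/top0.png

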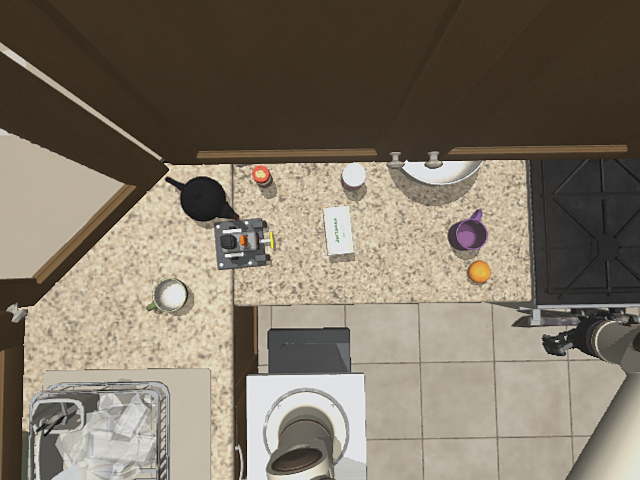

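View pics/side0.png

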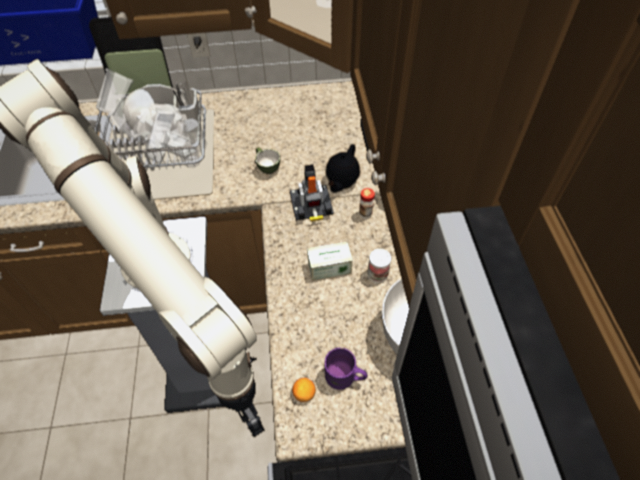

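The top view shows the stand at about (242,243) with the yellow plunger at (271,241). The carton is at (338,231), the jar at (354,177), the cup at (171,295) and the mug at (468,235). The side view agrees. Next I measure the carton and stand.

Create h.py:
```python
import numpy as np, cv2
from scipy.spatial.transform import Rotation as R
from station import ctrl
def ray(n,uv):
    p=ctrl.camera_params(n); K=np.array(p["camera_matrix"])
    d=R.from_euler("xyz",p["orientation"],degrees=True).as_matrix()@np.linalg.solve(K,[uv[0],uv[1],1])
    return np.array(p["xyz"]),d
def onz(n,uv,z):
    o,d=ray(n,uv); return (o+d*(z-o[2])/d[2]).round(1)
def tri(a,ua,b,ub):
    o1,d1=ray(a,ua);o2,d2=ray(b,ub)
    A=np.c_[d1,-d2]; s=np.linalg.lstsq(A,o2-o1,rcond=None)[0]
    p,q=o1+s[0]*d1,o2+s[1]*d2
    return ((p+q)/2).round(1),np.linalg.norm(p-q).round(1)
def blobs(im,lo,hi,win,n=2):
    x0,y0,x1,y1=win; hsv=cv2.cvtColor(im,cv2.COLOR_RGB2HSV)
    m=np.zeros(im.shape[:2],np.uint8); m[y0:y1,x0:x1]=cv2.inRange(hsv,lo,hi)[y0:y1,x0:x1]
    c=cv2.findContours(m,cv2.RETR_EXTERNAL,cv2.CHAIN_APPROX_NONE)[0]
    return sorted(c,key=cv2.contourArea)[::-1][:n]
```

Run:
```python
from h import *
t=cv2.imread("pics/top0.png"); s=cv2.imread("pics/side0.png")
a=cv2.resize(t[185:285,200:370],None,fx=4.6,fy=4.6,interpolation=cv2.INTER_CUBIC); cv2.imwrite("pics/tz.png",a)
b=cv2.resize(s[140:290,270:400],None,fx=4,fy=4,interpolation=cv2.INTER_CUBIC); cv2.imwrite("pics/sz.png",b)
Y=((22,150,120),(35,255,255));O=((3,170,120),(15,255,255))
for n,im,wy in (("top",t,(200,200,300,285)),("side",s,(285,150,340,230))):
    im=im[:,:,::-1].copy()
    for nm,c in (("Y",Y),("O",O)):
        for k in blobs(im,*c,wy): print(n,nm,cv2.contourArea(k),cv2.boundingRect(k),cv2.minAreaRect(k))
```

```text
top Y 23.0 (270, 232, 4, 16) ((271.3564453125, 239.5643768310547), (15.124565124511719, 2.388089418411255), 84.2894058227539)
top O 27.0 (240, 236, 7, 10) ((242.2235565185547, 239.99411010742188), (5.64019250869751, 9.43647575378418), 12.528807640075684)
top O 0.0 (246, 245, 1, 1) ((246.0, 245.0), (0.0, 0.0), 0.0)
side Y 32.0 (310, 215, 13, 6) ((316.018310546875, 217.66461181640625), (4.1963982582092285, 12.25790023803711), 83.6598129272461)
side O 76.5 (308, 176, 8, 17) ((311.494140625, 183.92352294921875), (15.876175880432129, 6.212416648864746), 85.60128784179688)
```

View pics/tz.png

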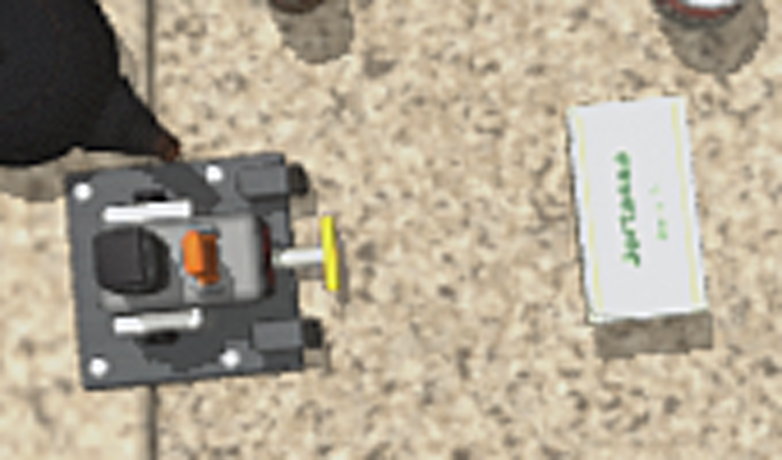

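View pics/sz.png

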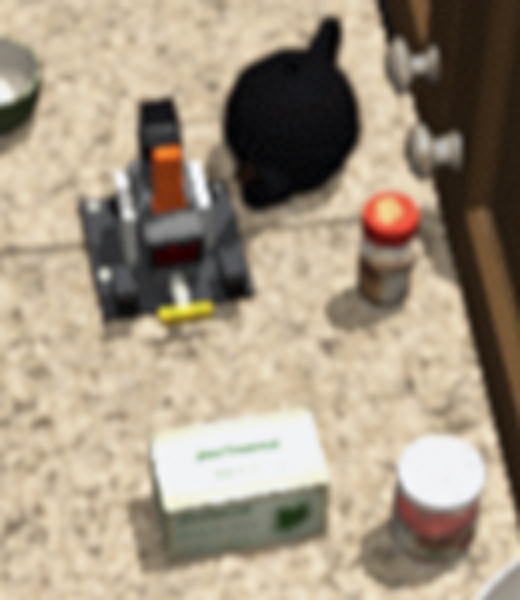

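The zooms show the carton top corners at crop (568,105), (684,97), (707,310) and (590,322). The base plate corners are at (66,173), (282,152), (303,370) and (86,389). A black kettle stands by the stand's far corner.

Run:
```python
from h import *
f=lambda p:(p[0]/4.6+200-.4,p[1]/4.6+185-.4)
g=lambda p:(p[0]/4+270-.4,p[1]/4+140-.4)
def rect(P,z):
    Q=np.array([onz("top",f(p),z)[:2] for p in P]); print(Q.tolist(), "sides",[np.linalg.norm(Q[i]-Q[i-1]).round(1) for i in range(4)])
    v=Q[0]+Q[3]-Q[1]-Q[2]; w=Q[0]+Q[1]-Q[2]-Q[3]   # v: +station x (left in image)
    print("c",Q.mean(0),"yaw of x axis",np.degrees(np.arctan2(v[1],v[0])),"from long",np.degrees(np.arctan2(w[0],-w[1])))
rect([(568,105),(684,97),(707,310),(590,322)],76)
for z in (8,15): rect([(66,173),(282,152),(303,370),(86,389)],z)
print("buf",onz("top",f((305,180)),42),onz("top",f((321,333)),42))
print("plunger pad top",onz("top",f((330,254)),34), tri("top",f((330,254)),"side",g((187,312))))
print("trig top",onz("top",f((202,243)),154), tri("top",f((206,240)),"side",g((167,149))))
print("carton tri TL", tri("top",f((568,105)),"side",g((305,410))),"BL",tri("top",f((590,322)),"side",g((153,437))))
for n,p in (("mug",(468,233)),("jar",(354,176)),("cup",(171,295)),("kettle",(203,198)),("spout",(237,216))): print(n,onz("top",p,80))
```

```text
[[592.4, -55.0], [596.0, -120.8], [475.3, -131.3], [469.5, -65.4]] sides [np.float64(123.3), np.float64(65.9), np.float64(121.2), np.float64(66.2)]
c [533.3   -93.125] yaw of x axis 94.08252505865727 from long 94.90376219956657
[[564.3, 242.7], [574.9, 114.2], [445.3, 102.8], [436.0, 231.0]] sides [np.float64(128.8), np.float64(128.9), np.float64(130.1), np.float64(128.5)]
c [505.125 172.675] yaw of x axis 94.43284045939482 from long 95.11830169303938
[[563.6, 241.3], [574.2, 113.5], [445.3, 102.1], [436.0, 229.7]] sides [np.float64(128.1), np.float64(128.2), np.float64(129.4), np.float64(127.9)]
c [504.775 171.65 ] yaw of x axis 94.455313244242 from long 95.12392965405479
buf [555.   97.4  42. ] [466.3  88.9  42. ]
plunger pad top [512.3  84.   34. ] (array([513.3,  84.2,  31. ]), np.float64(1.8))
trig top [512.6 141.4 154. ] (array([509.9, 137.5, 166.8]), np.float64(6.8))
carton tri TL (array([590.7, -55. ,  74.3]), np.float64(3.9)) BL (array([471.2, -65.5,  73.4]), np.float64(3.3))
mug [ 519.8 -428.8   80. ]
jar [ 673.1 -136.9   80. ]
cup [372.  338.4  80. ]
kettle [621.2 256.5  80. ]
spout [572.9 168.4  80. ]
```

The carton is already square to the stand and within about 6 mm of its centre line. The stand's yaw is about 95° and its origin about (504.5, 169). I'll push the carton straight along the stand's x with the open fingers.

Units first: shifts go in shares of 62.5 mm and turns go in shares of 180 degrees. So 40 mm is 0.64, -26 mm is -0.416, -10 degrees / 180 = -0.0556.

nudge_tcp([
  {"tx": 0.64, "ty": -0.416, "finger_gap": 1},
  {"tx": 0.64, "ty": -0.416, "finger_gap": 1},
  {"tx": 0.64, "ty": -0.416, "finger_gap": 1},
  {"tx": 0.64, "ty": -0.416, "finger_gap": 1},
  {"tx": 0.64, "ty": -0.416, "finger_gap": 1},
  {"tx": 0.64, "ty": -0.416, "finger_gap": 1},
  {"tx": 0.64, "ty": -0.416, "finger_gap": 1},
  {"tx": 0.64, "ty": -0.416, "finger_gap": 1},
  {"tx": 0.64, "ty": -0.416, "finger_gap": 1},
  {"tx": 0.64, "ty": -0.416, "finger_gap": 1},
  {"spin": -0.0556, "finger_gap": 1},
  {"spin": -0.0556, "finger_gap": 1},
  {"spin": -0.0556, "finger_gap": 1},
  {"spin": -0.0556, "finger_gap": 1},
  {"spin": -0.0556, "finger_gap": 1},
  {"spin": -0.0556, "finger_gap": 1},
  {"spin": -0.0444, "finger_gap": 1},
  {"finger_gap": 1},
])

```text
t: 2.35
position: [532.7, -167.2, 247.9]
tcp_rot: [-180.0, -0.0, 94.8]
contact_force: [-1.1, 0.5, -0.6]
opening: 1.003
grasp_force: 0.0
```

In the tool's units: 42 mm is 0.672.

nudge_tcp([
  {"tz": 0.672, "finger_gap": 1},
  {"tz": 0.672, "finger_gap": 1},
  {"tz": 0.672, "finger_gap": 1},
  {"tz": 0.672, "finger_gap": 1},
  {"tz": 0.672, "finger_gap": 1},
  {"finger_gap": 1},
])

```text
t: 3.1
position: [530.2, -166.5, 35.4]
tcp_rot: [-179.6, -0.1, 94.7]
contact_force: [-0.6, 0.4, 0.3]
opening: 0.999
grasp_force: 0.0
```

nudge_tcp([
  {"tx": 0.128, "finger_gap": 1},
  {"tx": 0.128, "finger_gap": 1},
  {"tx": 0.128, "finger_gap": 1},
  {"tx": 0.128, "finger_gap": 1},
  {"tx": 0.128, "finger_gap": 1},
  {"tx": 0.128, "finger_gap": 1},
  {"tx": 0.128, "finger_gap": 1},
  {"tx": 0.128, "finger_gap": 1},
  {"tx": 0.128, "finger_gap": 1},
  {"tx": 0.128, "finger_gap": 1},
  {"tx": 0.128, "finger_gap": 1},
  {"tx": 0.128, "finger_gap": 1},
  {"tx": 0.128, "finger_gap": 1},
  {"tx": 0.128, "finger_gap": 1},
  {"tx": 0.128, "finger_gap": 1},
  {"tx": 0.128, "finger_gap": 1},
  {"finger_gap": 1},
])

```text
t: 5.22
position: [522.0, -37.9, 38.3]
tcp_rot: [180.0, -0.1, 94.9]
contact_force: [1.4, 1.0, 3.2]
opening: 1.002
grasp_force: 0.2
```

Run:
```python
from h import *
for n in ("top","side"):
    im=ctrl.camera(n)[:,:,::-1]; cv2.imwrite(f"pics/{n}1.png",im)
t=cv2.imread("pics/top1.png")[185:285,200:370]; s=cv2.imread("pics/side1.png")[150:260,270:400]
a=cv2.resize(t,(782,460)); b=cv2.resize(s,None,fx=4,fy=4)
cv2.imwrite("pics/t1z.png",a)
cv2.imwrite("pics/s1z.png",b)
```

```text
(no output)
```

View pics/t1z.png

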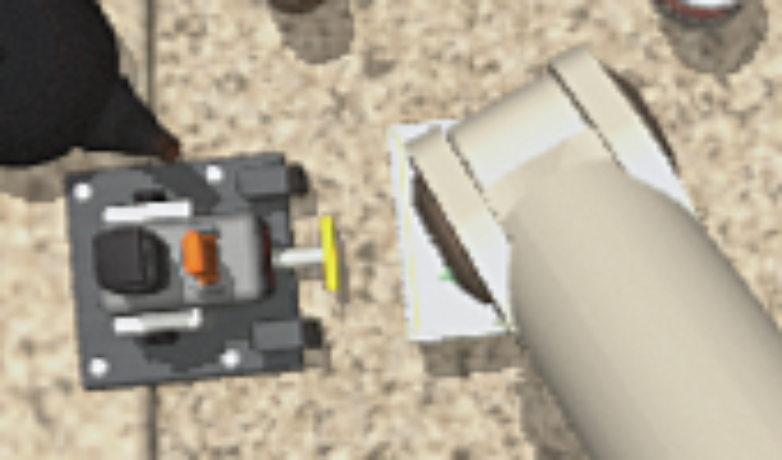

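The carton is pushed square. Its front top corners are at crop (389,127) and (411,340).

Run:
```python
from h import *
f=lambda p:(p[0]/4.6+200-.4,p[1]/4.6+185-.4)
o=np.array([504.5,169]);a=np.radians(95.);X=np.array([np.cos(a),np.sin(a)]);Y=np.array([-X[1],X[0]])
for p,z in (((389,127),76),((411,340),76),((305,180),42),((321,333),42),((325,217),34),((337,290),34),((130,240),164),((135,295),130)):
    q=onz("top",f(p),z)[:2]-o; print(p,(q@X).round(1),(q@Y).round(1))
```

```text
(389, 127) -128.8 -65.9
(411, 340) -129.4 55.1
(305, 180) -75.7 -44.1
(321, 333) -76.5 45.0
(325, 217) -84.5 -22.1
(337, 290) -87.4 20.9
(130, 240) 7.8 -10.3
(135, 295) 13.5 16.9
```

In the tool's units: 8 mm is 0.128.

nudge_tcp([
  {"tx": 0.128, "finger_gap": 1},
  {"tx": 0.128, "finger_gap": 1},
  {"tx": 0.128, "finger_gap": 1},
  {"tx": 0.128, "finger_gap": 1},
  {"tx": 0.128, "finger_gap": 1},
  {"tx": 0.128, "finger_gap": 1},
  {"finger_gap": 1},
])

```text
t: 6.2
position: [517.8, 10.5, 38.3]
tcp_rot: [180.0, -0.1, 95.0]
contact_force: [-0.2, 0.9, 4.0]
opening: 1.0
grasp_force: 0.0
```

nudge_tcp([
  {"tx": 0.032, "finger_gap": 1},
  {"finger_gap": 1},
])

```text
t: 6.45
position: [517.8, 10.5, 38.3]
tcp_rot: [-180.0, -0.0, 94.9]
contact_force: [-0.7, -1.6, 4.1]
opening: 0.999
grasp_force: 0.9
```

nudge_tcp([
  {"tx": 0.032, "finger_gap": 1},
  {"finger_gap": 1},
])

```text
t: 6.7
position: [517.7, 11.2, 38.3]
tcp_rot: [-180.0, 0.1, 94.8]
contact_force: [-0.6, -4.9, 4.4]
opening: 1.0
grasp_force: 1.9
```

In the tool's units: 2 mm is 0.032.

nudge_tcp([
  {"tx": 0.032, "finger_gap": 1},
  {"finger_gap": 1},
])

```text
t: 6.95
position: [517.7, 13.7, 38.3]
tcp_rot: [-180.0, 0.0, 94.8]
contact_force: [1.1, -5.4, 4.4]
opening: 1.0
grasp_force: 2.5
```

nudge_tcp([
  {"tx": 0.032, "finger_gap": 1},
  {"finger_gap": 1},
])

```text
t: 7.2
position: [517.6, 13.7, 38.3]
tcp_rot: [-180.0, 0.2, 94.8]
contact_force: [-0.3, -9.2, 4.8]
opening: 1.0
grasp_force: 4.4
```

nudge_tcp([
  {"tx": 0.032, "finger_gap": 1},
  {"finger_gap": 1},
])

```text
t: 7.45
position: [517.6, 13.6, 38.3]
tcp_rot: [-180.0, 0.3, 94.8]
contact_force: [-0.1, -12.7, 6.0]
opening: 0.998
grasp_force: 6.3
```

The carton stopped with its front at x_s ≈ -74 and the force rising, so it is home. I back off slowly, go up, and check.

In the tool's units: -50 mm is -0.8, -40 mm is -0.64, 10 degrees / 180 = 0.0556.

nudge_tcp([
  {"tx": -0.128, "finger_gap": 1},
  {"tx": -0.192, "finger_gap": 1},
  {"tx": -0.32, "finger_gap": 1},
  {"tx": -0.32, "finger_gap": 1},
  {"tz": -0.64, "finger_gap": 1},
  {"tz": -0.64, "finger_gap": 1},
  {"tz": -0.64, "finger_gap": 1},
  {"tz": -0.64, "finger_gap": 1},
  {"tz": -0.8, "finger_gap": 1},
  {"spin": 0.0556, "finger_gap": 1},
  {"spin": 0.0556, "finger_gap": 1},
  {"spin": 0.0556, "finger_gap": 1},
  {"spin": 0.0556, "finger_gap": 1},
  {"spin": 0.0556, "finger_gap": 1},
  {"spin": 0.0556, "finger_gap": 1},
  {"spin": 0.0556, "finger_gap": 1},
  {"spin": 0.0556, "finger_gap": 1},
  {"spin": 0.0556, "finger_gap": 1},
  {"finger_gap": 1},
])

```text
t: 9.82
position: [522.1, -41.2, 247.9]
tcp_rot: [-180.0, 0.0, 5.0]
contact_force: [0.0, 0.5, 0.7]
opening: 1.0
grasp_force: 0.0
```

Run:
```python
from h import *
im=ctrl.camera("top")[:,:,::-1]; cv2.imwrite("pics/top2.png",im)
cv2.imwrite("pics/t2z.png",cv2.resize(im[185:285,200:370],(782,460)))
print(ctrl.state()["joints"])
```

```text
[ 30.11043201  16.91792994 -33.82667062 106.68565029  10.78875862
  59.60830681 -92.95706888]
```

View pics/t2z.png

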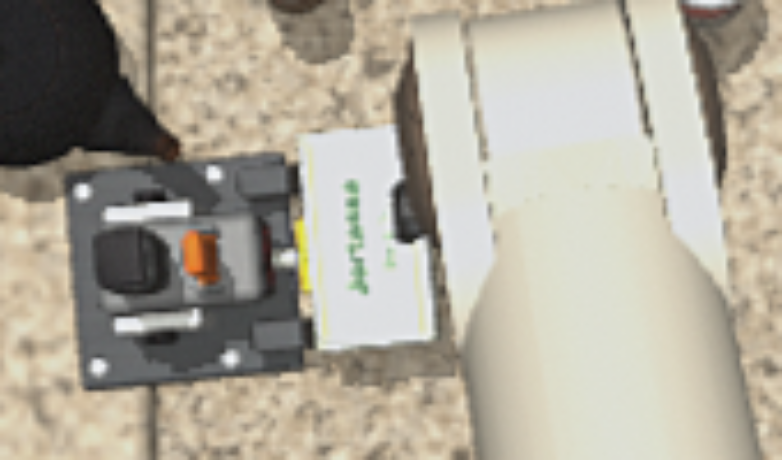

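The carton sits square on the buffers: its front edge runs (300,135)–(316,350) and the plunger is pushed in. I move over the stand and hover before descending.

nudge_tcp([
  {"ty": -0.576, "finger_gap": 1},
  {"ty": -0.576, "finger_gap": 1},
  {"ty": -0.576, "finger_gap": 1},
  {"ty": -0.576, "finger_gap": 1},
  {"ty": -0.576, "finger_gap": 1},
  {"ty": -0.576, "finger_gap": 1},
  {"tz": 0.48, "finger_gap": 1},
  {"tz": 0.448, "finger_gap": 1},
  {"finger_gap": 1},
  {"finger_gap": 1},
])

```text
t: 11.12
position: [504.5, 173.9, 191.1]
tcp_rot: [-180.0, -0.0, 4.9]
contact_force: [-0.6, 0.9, 0.6]
opening: 1.0
grasp_force: 0.0
```

Run:
```python
from h import *
s=ctrl.state();print(s["position"],s["tcp_rot"]); im=ctrl.camera("wrist"); cv2.imwrite("pics/w3.png",im[:,:,::-1])
T=np.array(ctrl.camera_params("wrist")["tool_from_camera"]);K=np.array(ctrl.camera_params("wrist")["camera_matrix"])
Rw=R.from_euler("xyz",s["tcp_rot"],degrees=True).as_matrix()
o=np.array([504.5,169,0]);a=np.radians(95.)
S=R.from_euler("z",a).as_matrix()
for n,p in (("trigtop",(-21.5,0,154)),("griptop_c",(14,0,164)),("pad",(-28,0,128))):
    w=o+S@np.array(p); c=np.linalg.inv(T)@np.r_[Rw.T@(w-s["position"]),1]; u=K@c[:3]; print(n,u[:2]/u[2],c[:3])
```

```text
[504.52860832 173.88802994 191.07807173] [-1.79962184e+02 -4.07115366e-02  4.94315504e+00]
trigtop [382.30682536 300.69672278] [ 27.5736057   25.26799598 179.03492578]
griptop_c [302.4278452  311.03882361] [ -7.94129061  28.34243128 169.57501099]
pad [387.63588925 278.27364192] [ 34.11243974  17.27005392 203.76398909]
```

View pics/w3.png

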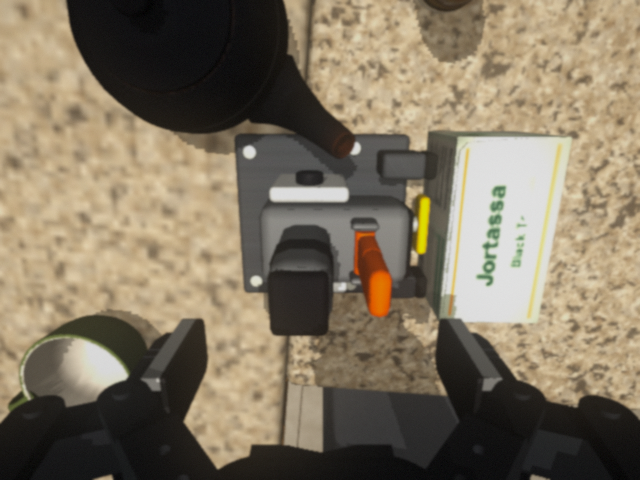

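The wrist view shows the grip top centred at (300,310) and the trigger top at about (378,303), both as predicted. The carton is against the buffers with the plunger in. I descend.

In the tool's units: 15 mm is 0.24, 10 mm is 0.16.

nudge_tcp([
  {"tz": 0.24, "finger_gap": 1},
  {"tz": 0.24, "finger_gap": 1},
  {"tz": 0.24, "finger_gap": 1},
  {"tz": 0.16, "finger_gap": 1},
  {"tz": 0.128, "finger_gap": 1},
  {"finger_gap": 1},
  {"finger_gap": 1},
])

```text
t: 12.05
position: [504.4, 173.8, 127.6]
tcp_rot: [-180.0, -0.0, 4.9]
contact_force: [-0.5, 0.0, -0.4]
opening: 1.001
grasp_force: 0.0
```

nudge_tcp([
  {"finger_gap": 0.8},
  {"finger_gap": 0.75},
  {"finger_gap": 0.7},
  {"finger_gap": 0.65},
  {"finger_gap": 0.65},
])

```text
t: 12.68
position: [504.7, 171.0, 127.7]
tcp_rot: [179.8, -0.0, 4.8]
contact_force: [-0.4, -6.3, 5.1]
opening: 0.653
grasp_force: 5.0
```

nudge_tcp([
  {"finger_gap": 0.6},
  {"finger_gap": 0.56},
  {"finger_gap": 0.52},
  {"finger_gap": 0.5},
  {"finger_gap": 0.5},
  {"finger_gap": 0.5},
])

```text
t: 13.42
position: [504.5, 174.3, 129.1]
tcp_rot: [179.9, -0.1, 4.9]
contact_force: [-2.8, 1.7, 13.0]
opening: 0.568
grasp_force: 61.2
```

Run:
```python
from h import *
im=ctrl.camera("side")[:,:,::-1]; cv2.imwrite("pics/s4.png",im)
cv2.imwrite("pics/s4z.png",cv2.resize(im[130:260,260:390],None,fx=4.5,fy=4.5))
```

```text
(no output)
```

View pics/s4z.png

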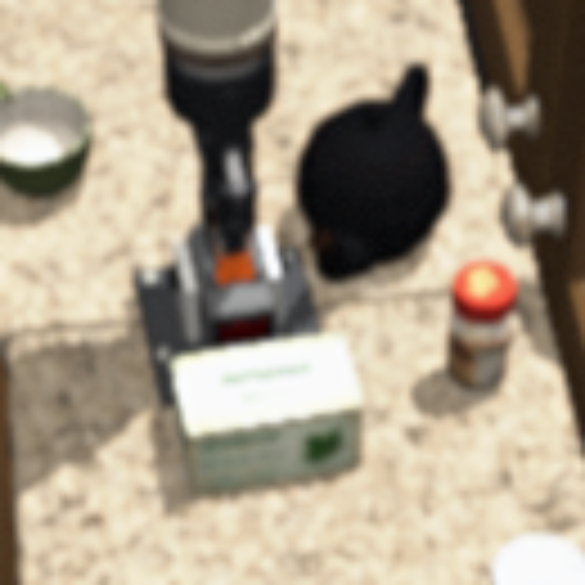

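The fingers hold trigger and grip at 48 mm with 61 N, so the trigger is fully squeezed, and the carton hasn't moved. I hold a bit longer, then release gently and lift straight up.

nudge_tcp([
  {"finger_gap": 0.5},
  {"finger_gap": 0.5},
  {"finger_gap": 0.5},
  {"finger_gap": 0.5},
  {"finger_gap": 0.5},
  {"finger_gap": 0.5},
])

```text
t: 14.22
position: [504.5, 174.3, 129.1]
tcp_rot: [179.9, -0.1, 4.9]
contact_force: [-2.5, 1.8, 12.4]
opening: 0.564
grasp_force: 61.2
```

nudge_tcp([
  {"finger_gap": 0.7},
  {"finger_gap": 0.9},
  {"finger_gap": 1},
  {"finger_gap": 1},
  {"finger_gap": 1},
  {"finger_gap": 1},
])

```text
t: 14.98
position: [504.0, 173.8, 127.3]
tcp_rot: [-180.0, 0.0, 4.9]
contact_force: [-0.3, -1.1, -0.8]
opening: 0.998
grasp_force: 0.0
```

nudge_tcp([
  {"tz": -0.16, "finger_gap": 1},
  {"tz": -0.24, "finger_gap": 1},
  {"tz": -0.32, "finger_gap": 1},
  {"tz": -0.4, "finger_gap": 1},
  {"tz": -0.48, "finger_gap": 1},
  {"tz": -0.32, "finger_gap": 1},
  {"finger_gap": 1},
  {"finger_gap": 1},
])

```text
t: 15.98
position: [503.8, 173.3, 247.1]
tcp_rot: [180.0, 0.0, 4.9]
contact_force: [-0.1, 0.2, -0.5]
opening: 1.0
grasp_force: 0.0
```

Run:
```python
from h import *
im=ctrl.camera("wrist")[:,:,::-1]; cv2.imwrite("pics/w5.png",im)
```

```text
(no output)
```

View pics/w5.png

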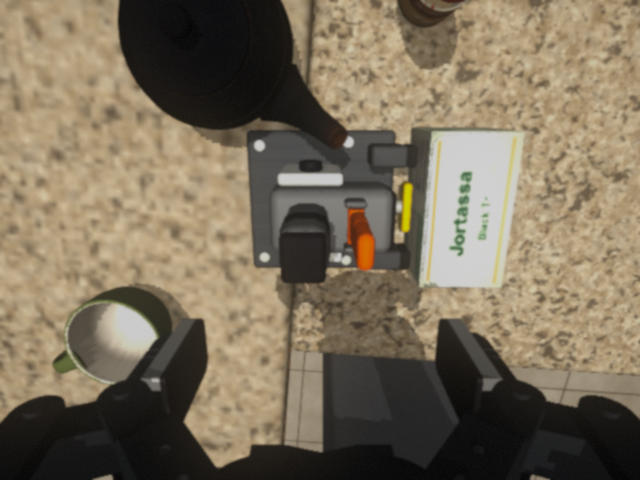

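The trigger has sprung back, the carton (front edge about x=415) sits against the buffers with the plunger in, and the arm is clear. I hand in the job.

```bash
python3 -c "
from station import ctrl
print(ctrl.finish_job())"
```

```text
the job is handed in; nothing more can be done
None
```

I handed the job in at about 16 s without seeing the verdict: the carton stands square against both buffers with the plunger in, the trigger was squeezed for about a second and sprang back, and I kept clear of the mug, jar and cup.

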